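# Hang a tube caddy on a cleat stand

### The arm

A 6-joint arm with a two-finger parallel gripper is mounted at the origin on a cart in front of the work surface, level with it; the furniture and walls round the work are solid. World frame = base frame: x ahead of the robot, y to its left, z up, the work surface at z = 0. Lengths are in m, angles in rad, forces in N, time in s.
With the tool pointing down it reaches from about 0.35 to 0.975 m from the base axis. Payload 4.9 kg.
Tool frame: the origin (TCP) lies at the very end of the fingers, on their centre line; the grasp point (between the pads) lies 19 mm behind it; z points along the fingers, y is the line along which they close (so a half turn about z gives the same grasp; the last joint's range is limited). The gripper opens to 85 mm and grips with 20 to 120 N. Pads are 22 mm wide; open, the fingers measure 114 mm over their backs; the gripper's body (76 mm by 85 mm) begins 54 mm behind the grasp point. The pads swing forward as they close: fully open they stand 13 mm farther back than shut.
Start: joints at [-1.343, 0.053, 1.613, -0, 1.476, -0.119], TCP at [0.212, -0.588, 0.209] pointing down, gripper open.
Joint ranges: [-3.01, 3.01], [-1.01, 2.22], [0.06, 2.58], [-1.02, 4.17], [0.09, 2.62], [-3.14, 3.14]. Speed limits (rad/s): [2.57, 2.57, 3.14, 3.14, 3.14, 3.14].

### API

Orientations are given as a rotation vector (axis times angle).
In Python, from station import get_obs, optics, ctrl gives the robot as it stands.
- The arm moves only by the shell command python3 -m pendant 'ROWS' [FORCE]. ROWS is JSON, a list of rows, each a list of 3 entries, a list of its own where there are three numbers: the shift along the tool's x, y, z in mm, then the turn, a rotation vector about the tool's x, y, z in rad, then the opening, from 0 (shut) to 1 (fully open). A call has 1 to 12 rows; each row shifts and turns the commanded pose from where the row before left it, along the tool's axes as they then stand; what a row does not reach is not made up. A row lasts 1/12 s, in which the tool goes at most 41.7 mm and 7.16 degrees, less where a joint would pass 70% of its speed; a pose out of reach is approached as far as the arm can. A call is refused whole if a number of a shift passes 41.7 or a number of a turn 0.125, either way. A call with a gripper value outside its range is refused whole. The fingers move at their own pace and stop on an object; FORCE is the grip in N (left out, the last holds). Time passes only in rows, so rows that do not move let the fingers close. It gives the time, the measured TCP pose, the force, the opening and the grip force at its end, in the units of the state.
- get_obs(): the state, without advancing time (a new reading comes with each control period).
- optics.get_image(name): name is "side" or "top" or "wrist"; returns the picture (420x560x3 uint8, red, green, blue); there is no depth.
- optics.camera_model(name): a dict with "fx", "fy", "cx", "cy" (pixels), "cam_to_world" (4x4, takes a point from camera to world coordinates). Camera axes: x right, y up, looking along -z (the intrinsics and any distortion apply to the point x, -y, -z); pixel columns grow to the right and rows downward; lengths in m; the calibration is good to about 2 mm. A picture is of the moment at which its call begins: read the wrist's pose just before it. camera_model takes no time and is no camera call; for the wrist camera it gives the pose at the moment of the call.
- ctrl.finish_job(): hands the job in; it is judged then, once.
The state is a dict: "t": time; "q": joint angles; "dq": joint speeds; "effort": joint torques, N m; "tool_pos": TCP position; "tool_rot": TCP orientation; "contact_force": force on the tool from outside, world axes, zero at the start; "wrist_torque": the same for the moment, N m; "opening": finger opening in m; "grip_force": force on a finger pad.
Only numpy, scipy, OpenCV 4.12 (cv2) and the standard library are available. Lean on these libraries where they do the work, as an engineer would, in place of code of your own. Each camera call takes 0.05 s, during which the arm holds its last target. There are 200 camera calls.

### The job

Two bench stands stand side by side; one already carries a tube caddy. Take the loose caddy by its handle, tilt its front up and hook the angled strip on its back over the cleat of the empty stand so that it hangs there by the strip, then push its foot in until it snaps fully home between the two spring balls, upright and flat against the stand. Feel your way with light force instead of ramming it, and leave the specimen cup, the small carton and the blue wash bottle where they are.

Things in the scene. Friction and masses are not known exactly. Their poses are not given: they have to be found in the camera images.
- caddy: loose white open tube caddy, 0.17 to 0.35 kg, on the bench. Origin under the middle of its box at foot level; x toward its back, z up. Box 90 mm deep (x -45 to 45), 96 wide (y), 70 high, walls 4. Its back plate is 5 thick, 114 wide (y -57 to 57), 120 high, rear face at x = 45. A like caddy is fixed on the other stand.
- caddy_grip (a point): middle of the caddy's grey handle bar, at (-5, 0, 106) mm in the caddy's frame, axes as the caddy's. The bar is 14 mm thick in x, 18 high, 88 long in y, and runs across the open top between two end posts; close the fingers along x across its middle.
- strip_tip (a point): middle of the lower end of the caddy's angled strip, at (62.75, 0, 83.3) mm in the caddy's frame. The aluminium strip, 4 mm thick and 90 wide (y), leaves the rear face of the back plate at z = 114 and runs down and back, 30 degrees from upright, 35.5 mm long.
- caddy_heel (a point): point low on the rear face of the caddy's back plate, at (45, 0, 10) mm in the caddy's frame
- stand_free: the empty cleat stand, fixed. Origin on the bench in the plane x = 0 where the rear face of a hung caddy's back lies; x points to its rear (the caddy hangs on the -x side), z up. Its upright grey plate, 160 mm wide, front face x = 20, z 45 to 201, is clamped in slotted uprights: with cleat, buffer and catches it may sit up to 15 mm lower or higher than all heights told here; the pose hides this.
- cleat_edge (a point): middle of the cleat's upper edge at its nominal height, (7, 0, 149) mm in the empty stand's frame; really up to 15 mm lower or higher. The cleat, an aluminium strip 4 mm thick and 120 wide, leaves the plate (x = 20) at z = 126 and leans up and forward, 30 degrees from upright. The groove behind it is open upward, 11 mm wide at the mouth. Feel for it with a few newtons.
- catch_mid (a point): midway between two spring ball catches (nominal height), (-11.5, 0, 67) mm in the stand's frame. Steel balls, radius 8, at y = +-63; housings y +-71 to 85, x to -25. Pushed in, the back plate's edges part the balls (8 to 15 N at the foot, to 22 N halfway up; weight alone does not) and they snap round in front of the plate. Before that a hung caddy rests on them, front up about 0.24 rad.
- home_heel (a point): where the caddy's heel lies when fully home, (0, 0, 65) mm in the stand's frame (nominal height), on the face of a slick white buffer bar. The caddy's origin is then at (-45, 0, 55) and its strip tip at (17.75, 0, 138), upright.
- stand_full: the other cleat stand, fixed, left or right of the empty one: the same, but it already holds a caddy with tubes; origin as the empty stand's
- specimen_cup: white specimen cup with a white screw lid, 60 mm across, 60 mm high, loose bystander; origin under its middle
- carton_small: small white carton 45 x 52 x 60 mm, loose bystander; origin under its middle
- wash_bottle: blue wash bottle 54 mm across, 120 mm high, loose bystander; origin under its middle

How it is judged:
By the outcome, as a careful person would: the job done as asked, in the order asked, and still so for the second after the job is handed in, with the robot touching nothing.
It also fails if it takes over 69 s, if anything falls off the work surface, if the arm or the gripper's body presses on something with over 40 N, if the wrist force passes 120 N, or if a joint passes its speed limit or range.

## Working session

There is one attempt and no reset: what is moved stays moved. The work goes in short steps, Python scripts to look and compute and a shell command to move; the robot and the scene stay as the last step left them, time stands still between calls to the robot, and variables do not carry over. Pictures are saved under pics/ and viewed, at most 10 in all, crops included, and the job is handed in when it is done.

```bash
mkdir -p pics; ls
python3 - <<'E'
from station import get_obs, optics, ctrl
import cv2, numpy as np
for n in ("top","side"):
    im=optics.get_image(n); cv2.imwrite(f"pics/{n}0.png",im[:,:,::-1])
    m=optics.camera_model(n); print(n,{k:(np.round(v,4).tolist()) if k!='x' else 0 for k,v in m.items()})
print(get_obs())
E
```

```text
pics
top {'fx': 527.4897, 'fy': 527.4897, 'cx': 276.2785, 'cy': 207.8651, 'cam_to_world': [[-0.0055, 0.9948, -0.1021, 0.3758], [-1.0, -0.0051, 0.0041, -0.0294], [0.0036, 0.1022, 0.9948, 1.7183], [0.0, 0.0, 0.0, 1.0]]}
side {'fx': 462.3244, 'fy': 462.3244, 'cx': 277.5206, 'cy': 209.1864, 'cam_to_world': [[0.9794, 0.1216, -0.1615, 0.3122], [-0.2019, 0.5472, -0.8123, -1.1979], [-0.0104, 0.8282, 0.5604, 0.8983], [0.0, 0.0, 0.0, 1.0]]}
{'t': 0.1, 'q': array([-1.34298100e+00,  5.33003251e-02,  1.61416171e+00, -7.55252299e-06,
        1.47606793e+00, -1.18970479e-01]), 'dq': array([ 0.00101704, -0.00200398, -0.0028296 ,  0.00025639,  0.00020931,
        0.00051222]), 'effort': array([ 6.79184141e-04, -3.94900560e+01, -3.71363103e+01, -4.64076061e-05,
        3.96601405e-03,  7.17970238e-06]), 'tool_pos': array([ 0.21229586, -0.58717269,  0.20807716]), 'tool_rot': array([-3.09257947e+00, -5.41671849e-01,  1.77215122e-04]), 'contact_force': array([ 0.1411957 , -0.31150609,  0.83032451]), 'wrist_torque': array([-0.00568423,  0.00866821,  0.03373584]), 'grip_force': 0.0, 'opening': 0.08565849368099956}
```

View pics/top0.png

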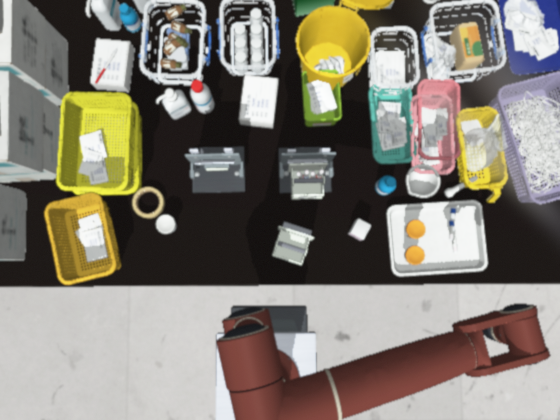

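View pics/side0.png

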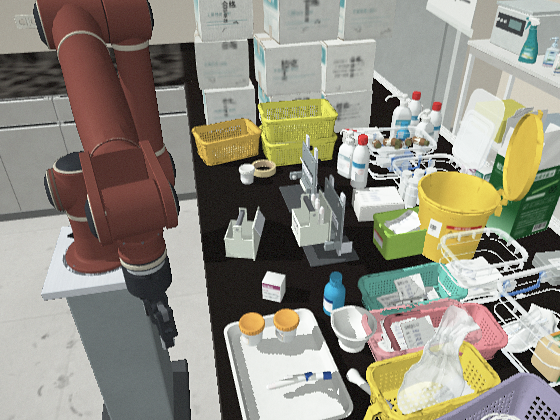

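Top view: empty stand about (217,170), full stand about (306,172), loose caddy about (293,244), carton (360,230), bottle (386,185), cup (166,224). Next I'll enlarge the work area.

Run:
```python
import cv2
im=cv2.imread("pics/top0.png")[140:270,180:340]; cv2.imwrite("pics/topc.png",cv2.resize(im,(800,650)[:2] if 0 else (736,598),interpolation=cv2.INTER_CUBIC))
im=cv2.imread("pics/side0.png")[125:275,215:365]; cv2.imwrite("pics/sidec.png",cv2.resize(im,(600,600),interpolation=cv2.INTER_CUBIC))
```

```text
(no output)
```

View pics/topc.png

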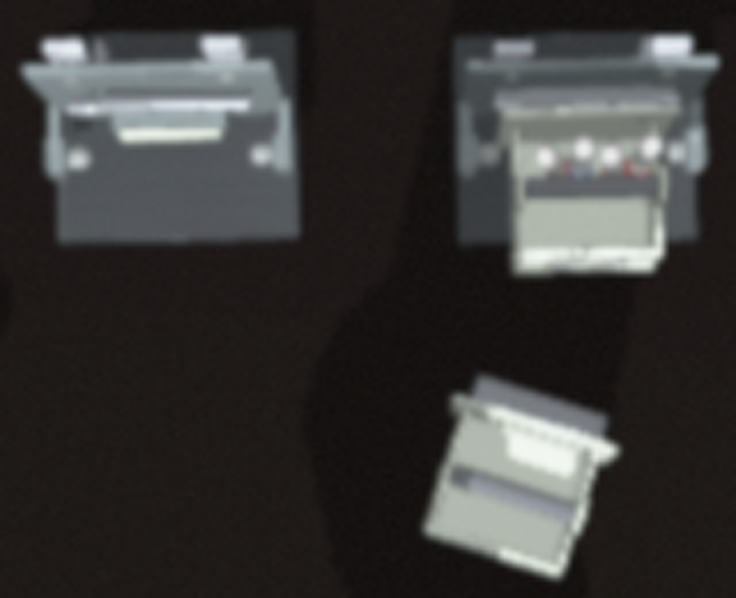

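View pics/sidec.png

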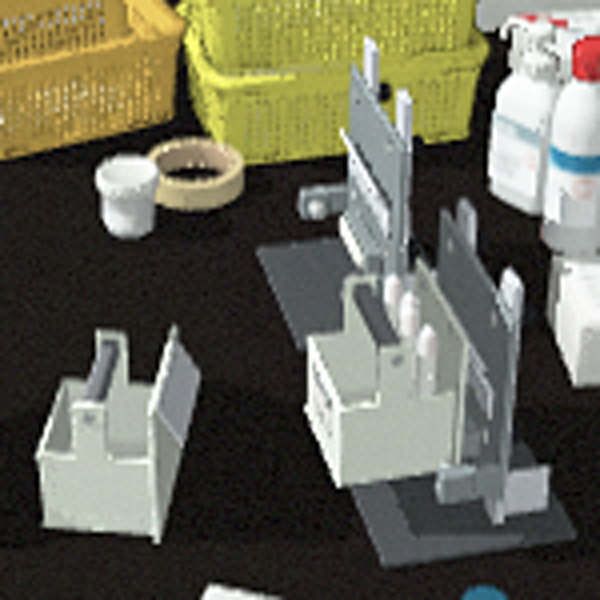

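The top crop shows the loose caddy's back plate edge from (450,400) to (618,452) and its handle from (452,474) to (575,508). On the empty stand the cleat edge runs (68,105)–(250,105) and the balls are at (78,158) and (262,155). The side crop shows the same cleat edge from about (342,132) to (390,215).

```bash
cat > h.py <<'E'
import numpy as np, cv2
from station import get_obs, optics
from scipy.spatial.transform import Rotation as R
def ray(m,u,v):
    T=np.array(m["cam_to_world"]); d=np.array([(u-m["cx"])/m["fx"],-(v-m["cy"])/m["fy"],-1]); return T[:3,3],T[:3,:3]@d
def onz(m,u,v,z):
    o,d=ray(m,u,v); return o+d*(z-o[2])/d[2]
def tri(a,b):
    (o,d),(p,e)=a,b; s=np.linalg.lstsq(np.c_[d,-e],p-o,rcond=None)[0]
    A,B=o+d*s[0],p+e*s[1]; return (A+B)/2,np.linalg.norm(A-B)
E
python3 - <<'E'
from h import *
np.set_printoptions(precision=4,suppress=True)
mt,ms=optics.camera_model("top"),optics.camera_model("side")
t=lambda u,v:(180+(u+.5)/4.6-.5,140+(v+.5)/4.6-.5); s=lambda u,v:(215+u/4,125+v/4)
def two(n,a,b): print(n,*tri(ray(mt,*t(*a)),ray(ms,*s(*b))))
def pl(n,a,z): print(n,onz(mt,*t(*a),z))
pl("plateL",(450,400),.12);pl("plateR",(618,452),.12)
pl("barL",(452,474),.115);pl("barR",(575,508),.115)
pl("frontL",(425,530),.07);pl("frontR",(562,578),.07)
pl("stripL",(478,376),.114-.03);pl("stripR",(605,415),.114-.03)
two("cleatL",(68,105),(342,132));two("cleatR",(250,105),(390,215))
two("ballL",(78,158),(317,207))
for z in(.052,.067,.082):pl("ballL",(78,158),z);pl("ballR",(262,155),z)
for z in(.134,.149,.164):pl("cleatL",(68,105),z);pl("cleatR",(250,105),z)
pl("baseFL",(57,243),.004);pl("baseFR",(300,238),.004);pl("baseBL",(60,35),.004);pl("baseBR",(297,32),.004)
pl("FbaseFL",(457,243),.004);pl("FbaseFR",(698,240),.004)
pl("plTopL",(22,66),.201);pl("plTopR",(275,64),.201)
E
```

```text
plateL [ 0.4829 -0.0392  0.12  ]
plateR [ 0.448  -0.1496  0.12  ]
barL [ 0.4343 -0.0403  0.115 ]
barR [ 0.4115 -0.1212  0.115 ]
frontL [ 0.3982 -0.0221  0.07  ]
frontR [ 0.3654 -0.1145  0.07  ]
stripL [ 0.5014 -0.0584  0.084 ]
stripR [ 0.4746 -0.1439  0.084 ]
cleatL [0.6786 0.2131 0.1311] 0.001446353066137844
cleatR [0.686  0.0931 0.1129] 0.007386492467815127
ballL [0.6568 0.2173 0.0549] 0.000329017870312496
ballL [0.6571 0.2178 0.052 ]
ballR [0.6586 0.09   0.052 ]
ballL [0.6546 0.2155 0.067 ]
ballR [0.6561 0.0889 0.067 ]
ballL [0.6521 0.2133 0.082 ]
ballR [0.6535 0.0879 0.082 ]
cleatL [0.6788 0.2126 0.134 ]
cleatR [0.6782 0.0921 0.134 ]
cleatL [0.6759 0.2103 0.149 ]
cleatR [0.6754 0.091  0.149 ]
cleatL [0.6731 0.208  0.164 ]
cleatR [0.6725 0.0898 0.164 ]
baseFL [0.6041 0.2392 0.004 ]
baseFR [0.6068 0.0663 0.004 ]
baseBL [0.7547 0.2387 0.004 ]
baseBR [0.7561 0.0685 0.004 ]
FbaseFL [ 0.6026 -0.0456  0.004 ]
FbaseFR [ 0.6039 -0.2173  0.004 ]
plTopL [0.6913 0.2318 0.201 ]
plTopR [0.6918 0.0712 0.201 ]
```

```bash
python3 -m pendant '[[[0,0,0],[0,0,-0.115],0.5],[[0,0,0],[0,0,-0.115],0.5],[[0,0,0],[0,0,-0.115],0.5],[[0,0,0],[0,0,-0.115],0.5],[[0,0,0],[0,0,-0.115],0.5],[[0,0,0],[0,0,-0.115],0.5],[[0,0,0],[0,0,-0.115],0.5],[[0,0,0],[0,0,-0.115],0.5]]'
python3 -m pendant '[[[20,2,0],[0,0,0],0.5],[[36,3,0],[0,0,0],0.5],[[36,3,0],[0,0,0],0.5],[[36,3,0],[0,0,0],0.5],[[36,3,0],[0,0,0],0.5],[[36,3,0],[0,0,0],0.5],[[36,3,0],[0,0,0],0.5],[[36,3,0],[0,0,0],0.5]]'
python3 -m pendant '[[[36,3,0],[0,0,0],0.5],[[36,3,0],[0,0,0],0.5],[[36,3,0],[0,0,0],0.5],[[36,3,0],[0,0,0],0.5],[[36,3,0],[0,0,0],0.5],[[36,3,0],[0,0,0],0.5],[[36,3,0],[0,0,0],0.5],[[20,2,0],[0,0,0],0.5],[[0,0,0],[0,0,0],0.5],[[0,0,0],[0,0,0],0.5]]'
python3 - <<'E'
from h import *
np.set_printoptions(precision=4,suppress=True)
m=optics.camera_model("wrist"); im=optics.get_image("wrist")
cv2.imwrite("pics/w1.png",im[:,:,::-1])
o=get_obs();print(o["t"],o["tool_pos"],o["opening"],R.from_rotvec(o["tool_rot"]).as_matrix());print({k:np.round(v,3).tolist() for k,v in m.items()})
mt,ms=optics.camera_model("top"),optics.camera_model("side")
t=lambda u,v:(180+(u+.5)/4.6-.5,140+(v+.5)/4.6-.5); s=lambda u,v:(215+u/4,125+v/4)
print("platetopL",*tri(ray(mt,*t(22,66)),ray(ms,*s(352,66))))
print("platetopR",*tri(ray(mt,*t(275,64)),ray(ms,*s(402,140))))
for n,p in(("plateN",(158,542)),):print(n)
def proj(m,P):
    T=np.array(m["cam_to_world"]);p=T[:3,:3].T@(np.array(P)-T[:3,3]);return m["cx"]-m["fx"]*p[0]/p[2],m["cy"]+m["fy"]*p[1]/p[2]
c=np.array([.4274,-.0823,0]);Rz=R.from_euler('z',-.307)
for P in([-.005,0,.106],[.045,.057,.12],[.045,-.057,.12],[-.045,.048,.07],[-.045,-.048,.07]):
  print(P,proj(m,c+Rz.apply(P)))
E
```

```text
t: 0.77
tool_pos: [0.2123, -0.5874, 0.2084]
tool_rot: [-2.526, -1.866, -0.001]
contact_force: [0.4, 0.7, 0.2]
opening: 0.0427
grip_force: 0.0
t: 1.43
tool_pos: [0.3159, -0.3332, 0.2086]
tool_rot: [-2.532, -1.858, -0.0]
contact_force: [-0.1, 0.8, -0.5]
opening: 0.0425
grip_force: 0.0
t: 2.27
tool_pos: [0.419, -0.0817, 0.2087]
tool_rot: [-2.529, -1.863, 0.001]
contact_force: [-1.0, 0.2, -0.7]
opening: 0.0427
grip_force: 0.0
2.3167 [ 0.4189 -0.0825  0.2088] 0.042754363985962544 [[ 0.2985  0.9544 -0.0009]
 [ 0.9544 -0.2985 -0.0002]
 [-0.0004 -0.0008 -1.    ]]
{'fx': 351.644, 'fy': 351.644, 'cx': 275.004, 'cy': 205.742, 'cam_to_world': [[0.955, 0.285, 0.084, 0.442], [-0.297, 0.916, 0.268, -0.014], [-0.0, -0.281, 0.96, 0.374], [0.0, 0.0, 0.0, 1.0]]}
platetopL [0.6932 0.235  0.1835] 0.0033657021490498774
platetopR [0.6921 0.0718 0.1949] 0.0018429215268579177
plateN
[-0.005, 0, 0.106] (np.float64(276.9096821616836), np.float64(194.62731591376442))
[0.045, 0.057, 0.12] (np.float64(348.7243189013252), np.float64(121.51356835245231))
[0.045, -0.057, 0.12] (np.float64(339.4159885731436), np.float64(268.917743869855))
[-0.045, 0.048, 0.07] (np.float64(229.85585520009118), np.float64(128.75753141467487))
[-0.045, -0.048, 0.07] (np.float64(232.99562177407796), np.float64(234.9568418852802))
```

View pics/w1.png

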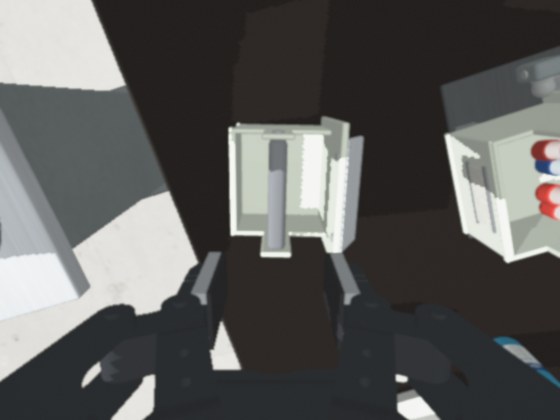

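The wrist view shows the bar running (278,140)–(275,250), with its centre about (277,194). That matches my projected grip point, so I descend and grasp.

```bash
python3 -m pendant '[[[2,2,10],[0,0,0],0.5],[[0.5,1,20],[0,0,0],0.5],[[0,0,25],[0,0,0],0.5],[[0,0,25],[0,0,0],0.5],[[0,0,20],[0,0,0],0.5],[[0,0,13],[0,0,0],0.5],[[0,0,6],[0,0,0],0.5],[[0,0,0],[0,0,0],0.5]]' 60
python3 -m pendant '[[[0,0,0],[0,0,0],0.3],[[0,0,0],[0,0,0],0.2],[[0,0,0],[0,0,0],0.1],[[0,0,0],[0,0,0],0],[[0,0,0],[0,0,0],0],[[0,0,0],[0,0,0],0],[[0,0,0],[0,0,0],0],[[0,0,0],[0,0,0],0]]' 60
python3 -m pendant '[[[0,0,-5],[0,0,0],0],[[0,0,-10],[0,0,0],0],[[0,0,-20],[0,0,0],0],[[0,0,-30],[0,0,0],0],[[0,0,-30],[0,0,0],0],[[0,0,-30],[0,0,0],0],[[0,0,-20],[0,0,0],0],[[0,0,-10],[0,0,0],0],[[0,0,0],[0,0,0],0],[[0,0,0],[0,0,0],0],[[0,0,0],[0,0,0],0]]'
```

```text
t: 2.98
tool_pos: [0.4211, -0.0813, 0.0879]
tool_rot: [-2.531, -1.855, 0.004]
contact_force: [-0.6, 0.4, 0.5]
opening: 0.0424
grip_force: 0.0
t: 3.65
tool_pos: [0.4232, -0.0815, 0.0916]
tool_rot: [2.531, 1.859, -0.0]
contact_force: [-4.8, -0.9, 5.3]
opening: 0.0106
grip_force: 59.1
t: 4.57
tool_pos: [0.4218, -0.0806, 0.2429]
tool_rot: [-2.53, -1.858, 0.003]
contact_force: [0.1, -0.4, -3.5]
opening: 0.0105
grip_force: 58.7
```

```bash
python3 -m pendant '[[[0,0,0],[0,0,-0.1],0],[[14,9,0],[0,0,-0.1],0],[[24,16,0],[0,0,-0.11],0],[[29,19,0],[0,0,0],0],[[29,19,0],[0,0,0],0],[[29,19,0],[0,0,0],0],[[29,19,0],[0,0,0],0],[[29,19,0],[0,0,0],0],[[24,16,0],[0,0,0],0],[[16,10,0],[0,0,0],0],[[8,4,0],[0,0,0],0],[[0,0,0],[0,0,0],0]]'
python3 -m pendant '[[[0,0,0],[0.05,0,0],0],[[0,0,0],[0.07,0,0],0],[[0,0,0],[0.08,0,0],0],[[0,0,0],[0.07,0,0],0],[[0,0,0],[0,0,0],0],[[0,0,0],[0,0,0],0],[[0,0,0],[0,0,0],0],[[0,0,0],[0,0,0],0]]'
python3 - <<'E'
from h import *
np.set_printoptions(precision=4,suppress=True)
for n,c in(("side",(300,45,460,240)),("top",(180,130,280,205))):
    im=optics.get_image(n)[:,:,::-1];cv2.imwrite(f"pics/{n}1f.png",im)
im=cv2.imread("pics/side1f.png")[95:245,230:380];im=cv2.resize(im,(600,600),interpolation=cv2.INTER_CUBIC);cv2.imwrite("pics/side1.png",im)
o=get_obs();print(o["t"],o["tool_pos"],R.from_rotvec(o["tool_rot"]).as_matrix())
E
```

```text
t: 5.57
tool_pos: [0.576, 0.1481, 0.2425]
tool_rot: [-2.21, -2.228, 0.005]
contact_force: [-0.8, -0.1, -3.2]
opening: 0.0106
grip_force: 58.8
t: 6.23
tool_pos: [0.5761, 0.1465, 0.2456]
tool_rot: [-2.072, -2.084, 0.282]
contact_force: [-0.1, 1.0, -2.2]
opening: 0.0104
grip_force: 59.0
6.3333 [0.5762 0.1467 0.2458] [[-0.006   0.9641 -0.2653]
 [ 1.      0.0058 -0.0016]
 [ 0.     -0.2653 -0.9642]]
```

View pics/side1.png

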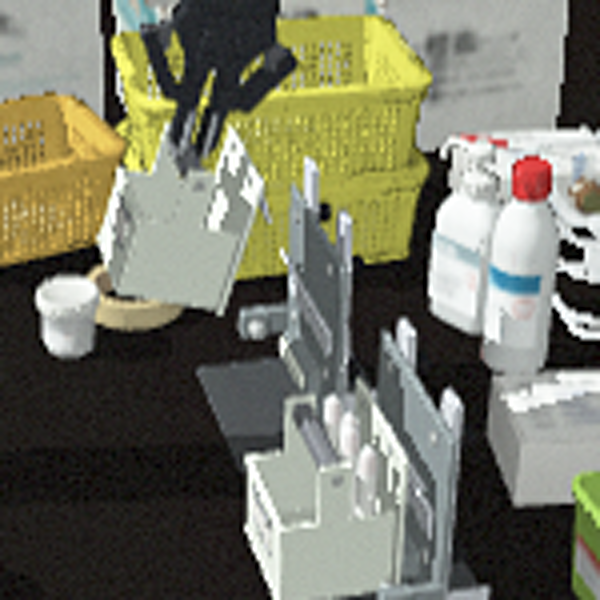

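Side view: the caddy is held front-up, its strip near (265,205) in the crop, and the stand's cleat is around (282–330, 252–345). I'll zoom on the cleat and strip.

Run:
```python
from h import *
a=cv2.imread("pics/side0.png")[130:205,285:335];b=cv2.imread("pics/side1f.png")[120:195,255:305]
cv2.imwrite("pics/z.png",cv2.resize(np.hstack([a,b]),(800,600),interpolation=cv2.INTER_CUBIC))
def proj(m,P):
    T=np.array(m["cam_to_world"]);p=T[:3,:3].T@(np.array(P)-T[:3,3]);return m["cx"]-m["fx"]*p[0]/p[2],m["cy"]+m["fy"]*p[1]/p[2]
m=optics.camera_model("side")
z=lambda P,o:tuple(np.round((np.array(proj(m,P))-o)*8).astype(int))
for dz in(-.015,0,.015):
  for n,P in(("cleatL",(.007,.06,.149)),("cleatR",(.007,-.06,.149)),("topL",(.02,.08,.201)),("topR",(.02,-.08,.201)),("ballL",(-.0115,.063,.067))):
    print(dz,n,z(np.array(P)+[.67,.1515,dz],(285,130)))
Ry=R.from_euler('zy',[.006,.2685]) 
Rm=R.from_euler('z',.006)*R.from_euler('y',.2685)
for n,P in(("tipN",(.06275,-.045,.0833)),("tipF",(.06275,.045,.0833)),("plateTN",(.045,-.057,.12)),("plateBN",(.045,-.057,0)),("boxFN",(-.045,-.048,0))):
  q=np.array([.5762,.1467,.2458])+Rm.apply(np.array(P)-[-.005,0,.090]);print(n,q,np.array(z(q,(255,120)))+[400,0])
```

```text
-0.015 cleatL (np.int64(123), np.int64(220))
-0.015 cleatR (np.int64(193), np.int64(352))
-0.015 topL (np.int64(143), np.int64(90))
-0.015 topR (np.int64(241), np.int64(260))
-0.015 ballL (np.int64(79), np.int64(382))
0 cleatL (np.int64(124), np.int64(189))
0 cleatR (np.int64(194), np.int64(320))
0 topL (np.int64(144), np.int64(59))
0 topR (np.int64(242), np.int64(227))
0 ballL (np.int64(79), np.int64(353))
0.015 cleatL (np.int64(124), np.int64(159))
0.015 cleatR (np.int64(195), np.int64(288))
0.015 topL (np.int64(144), np.int64(27))
0.015 topR (np.int64(243), np.int64(194))
0.015 ballL (np.int64(79), np.int64(324))
tipN [0.64001395 0.10208208 0.22136697] [743 240]
tipF [0.63947396 0.19208046 0.22136697] [691 146]
plateTN [0.63270805 0.09003803 0.26146082] [734 164]
plateBN [0.60087436 0.08984702 0.14576043] [655 429]
boxFN [0.51404663 0.09832621 0.16963613] [440 391]
```

View pics/z.png

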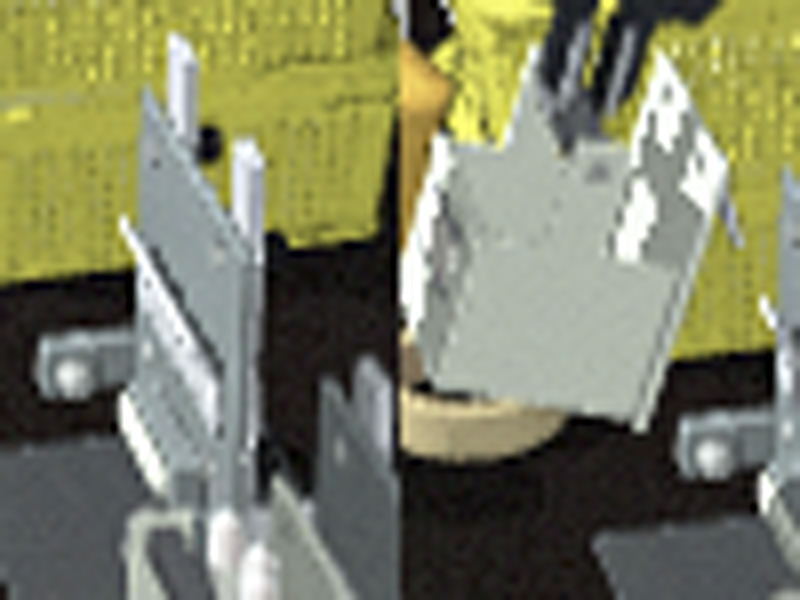

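Both views give a stand height offset of about −13 mm: the cleat end is at (122,217), the plate top corners at (143,88) and (243,255), the ball at (75,378). The strip tip at (742,245) matches its prediction. I'll move above the groove.

```bash
python3 -m pendant '[[[0.6,6,-2],[0,0,0],0],[[1,10,-3],[0,0,0],0],[[1,12,-3],[0,0,0],0],[[1,10,-2],[0,0,0],0],[[0.6,6,-2],[0,0,0],0],[[0,0,0],[0,0,0],0],[[0,0,0],[0,0,0],0]]'
python3 -m pendant '[[[0,2,6],[0,0,0],0],[[0,3,12],[0,0,0],0],[[0,4,14],[0,0,0],0],[[0,3.6,13],[0,0,0],0],[[0,2,8],[0,0,0],0],[[0,0,0],[0,0,0],0],[[0,0,0],[0,0,0],0],[[0,0,0],[0,0,0],0]]'
python3 - <<'E'
from h import *
im=optics.get_image("side")[:,:,::-1];cv2.imwrite("pics/side2f.png",im);a=im[120:195,270:320]
im=optics.get_image("top")[:,:,::-1];cv2.imwrite("pics/top2f.png",im);b=im[140:200,175:255]
cv2.imwrite("pics/z2.png",np.hstack([cv2.resize(a,(350,525),interpolation=cv2.INTER_CUBIC),cv2.resize(im[135:210,190:250],(420,525),interpolation=cv2.INTER_CUBIC)]))
print(get_obs()["tool_pos"],get_obs()["tool_rot"])
E
```

```text
t: 6.92
tool_pos: [0.6222, 0.1514, 0.245]
tool_rot: [-2.071, -2.084, 0.283]
contact_force: [-0.6, -0.2, -2.9]
opening: 0.0106
grip_force: 59.0
t: 7.58
tool_pos: [0.6224, 0.1513, 0.1905]
tool_rot: [-2.071, -2.084, 0.282]
contact_force: [0.7, 0.4, -3.3]
opening: 0.0108
grip_force: 59.0
[0.62283224 0.15137389 0.19126212] [-2.07225762 -2.08469734  0.28077024]
```

View pics/z2.png

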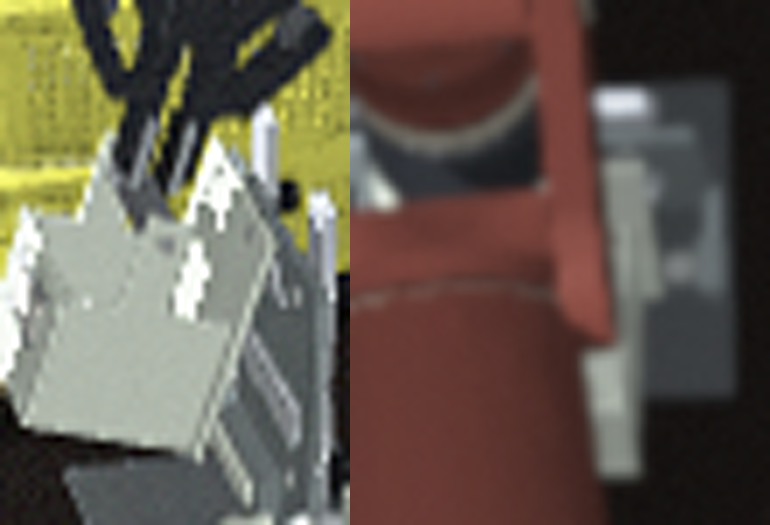

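Side crop: the near end of the strip tip is at (292,303), above and behind the cleat edge that runs (245,335)–(297,400). I'll check its x from that ray and feel downward.

```bash
python3 - <<'E'
from h import *
m=optics.camera_model("side")
for u,v,y in((292,303,.1064),(297,400,.0915),(245,335,.17)):
  o,d=ray(m,270+u/7,120+v/7);print(o+d*(y-o[1])/d[1])
E
python3 -m pendant '[[[0,1.3,4.8],[0,0,0],0],[[0,1.3,4.8],[0,0,0],0],[[0,1.3,4.8],[0,0,0],0],[[0,0,0],[0,0,0],0],[[0,0,0],[0,0,0],0]]'
python3 -m pendant '[[[0,0.8,2.9],[0,0,0],0],[[0,0.8,2.9],[0,0,0],0],[[0,0.8,2.9],[0,0,0],0],[[0,0,0],[0,0,0],0],[[0,0,0],[0,0,0],0],[[0,0,0],[0,0,0],0]]'
```

```text
[0.68892857 0.1064     0.16488673]
[0.68878872 0.0915     0.12040004]
[0.68360554 0.17       0.11393062]
t: 8.1
tool_pos: [0.6216, 0.1513, 0.1742]
tool_rot: [-2.07, -2.083, 0.285]
contact_force: [-1.3, 0.4, -3.5]
opening: 0.0106
grip_force: 59.0
t: 8.6
tool_pos: [0.6221, 0.1513, 0.1662]
tool_rot: [-2.071, -2.084, 0.283]
contact_force: [-0.3, 0.0, -3.3]
opening: 0.0103
grip_force: 59.0
```

```bash
python3 -m pendant '[[[0,0,2],[0,0,0],0],[[0,0,2],[0,0,0],0],[[0,0,0],[0,0,0],0],[[0,0,0],[0,0,0],0]]'
python3 -m pendant '[[[0,0.5,2],[0,0,0],0],[[0,0.5,2],[0,0,0],0],[[0,0,0],[0,0,0],0],[[0,0,0],[0,0,0],0]]'
python3 -m pendant '[[[0,0.5,2],[0,0,0],0],[[0,0.5,2],[0,0,0],0],[[0,0,0],[0,0,0],0],[[0,0,0],[0,0,0],0]]'
```

```text
t: 8.93
tool_pos: [0.6208, 0.1513, 0.162]
tool_rot: [-2.071, -2.083, 0.284]
contact_force: [0.7, 0.4, -2.9]
opening: 0.0104
grip_force: 59.0
t: 9.27
tool_pos: [0.6209, 0.1513, 0.1579]
tool_rot: [-2.071, -2.084, 0.283]
contact_force: [-0.3, -0.3, -2.8]
opening: 0.0105
grip_force: 59.1
t: 9.6
tool_pos: [0.6212, 0.1512, 0.1541]
tool_rot: [-2.072, -2.084, 0.282]
contact_force: [1.9, -0.2, -2.7]
opening: 0.0105
grip_force: 59.1
```

```bash
python3 -m pendant '[[[0,0.4,1.5],[0,0,0],0],[[0,0.4,1.5],[0,0,0],0],[[0,0,0],[0,0,0],0],[[0,0,0],[0,0,0],0]]'
python3 -m pendant '[[[0,0.4,1.5],[0,0,0],0],[[0,0,0],[0,0,0],0],[[0,0,0],[0,0,0],0]]'
```

```text
t: 9.93
tool_pos: [0.6212, 0.1513, 0.1511]
tool_rot: [-2.072, -2.084, 0.282]
contact_force: [2.8, 0.2, -2.3]
opening: 0.0105
grip_force: 59.3
t: 10.18
tool_pos: [0.6211, 0.1513, 0.1496]
tool_rot: [-2.072, -2.084, 0.282]
contact_force: [3.6, -0.2, -1.3]
opening: 0.011
grip_force: 59.3
```

```bash
python3 -m pendant '[[[0,2.5,1.4],[0,0,0],0],[[0,0,0],[0,0,0],0],[[0,0,0],[0,0,0],0]]'
python3 -m pendant '[[[0,2.5,1.4],[0,0,0],0],[[0,0,0],[0,0,0],0],[[0,0,0],[0,0,0],0]]'
python3 - <<'E'
from h import *
im=optics.get_image("side")[:,:,::-1];cv2.imwrite("pics/side3f.png",im);a=im[125:200,270:330]
cv2.imwrite("pics/z3.png",cv2.resize(a,(480,600),interpolation=cv2.INTER_CUBIC))
E
```

```text
t: 10.43
tool_pos: [0.623, 0.1513, 0.1471]
tool_rot: [-2.071, -2.084, 0.283]
contact_force: [3.0, 0.3, -2.7]
opening: 0.0104
grip_force: 59.3
t: 10.68
tool_pos: [0.6239, 0.1512, 0.146]
tool_rot: [-2.07, -2.082, 0.286]
contact_force: [-4.1, -1.2, 4.8]
opening: 0.0107
grip_force: 60.0
```

View pics/z3.png

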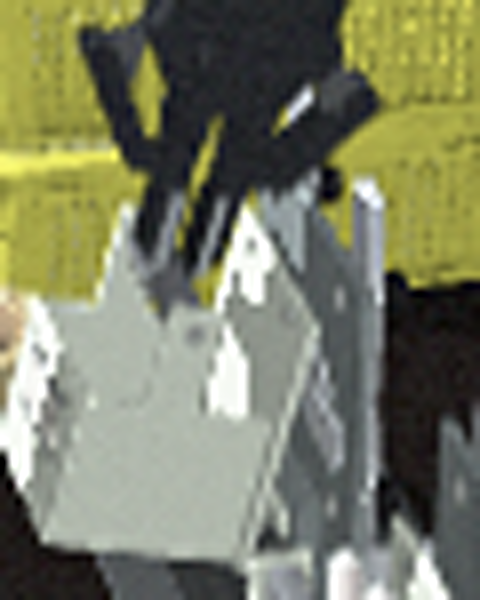

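The strip end is now down behind the cleat in the image, with bottom contact felt. I'll do a gentle pull test forward to confirm the hook.

```bash
python3 -m pendant '[[[0,-2.2,0],[0,0,0],0],[[0,0,0],[0,0,0],0],[[0,0,0],[0,0,0],0]]'
python3 -m pendant '[[[0,-2.2,0],[0,0,0],0],[[0,0,0],[0,0,0],0],[[0,0,0],[0,0,0],0]]'
```

```text
t: 10.98
tool_pos: [0.6237, 0.1513, 0.1459]
tool_rot: [-2.073, -2.085, 0.28]
contact_force: [3.7, 0.0, 0.4]
opening: 0.0105
grip_force: 59.7
t: 11.23
tool_pos: [0.6219, 0.1515, 0.1464]
tool_rot: [-2.073, -2.085, 0.278]
contact_force: [5.5, 0.4, -0.1]
opening: 0.0106
grip_force: 59.5
```

```bash
python3 -m pendant '[[[0,1.5,0],[0,0,0],0.05],[[0,0,0],[0,0,0],0.2],[[0,0,0],[0,0,0],0.3],[[0,0,0],[0,0,0],0.45],[[0,0,0],[0,0,0],0.45],[[0,0,0],[0,0,0],0.45],[[0,0,0],[0,0,0],0.45]]'
python3 -m pendant '[[[0,0,-4],[0,0,0],0.45],[[0,0,-8],[0,0,0],0.45],[[0,0,-12],[0,0,0],0.45],[[0,0,-12],[0,0,0],0.45],[[0,-6,-14],[0,0,0],0.45],[[0,-12,-14],[0,0,0],0.4],[[0,-20,-10],[0,0,0],0.3],[[0,-25,-5],[0,0,0],0.2],[[0,-30,0],[0,0,0],0],[[0,-35,0],[0,0,0],0],[[0,-25,0],[0,0,0],0],[[0,-10,0],[0,0,0],0]]'
python3 - <<'E'
from h import *
im=optics.get_image("side")[:,:,::-1];cv2.imwrite("pics/side4f.png",im);a=im[110:200,240:330]
cv2.imwrite("pics/z4.png",cv2.resize(a,(600,600),interpolation=cv2.INTER_CUBIC))
o=get_obs();print(o["tool_pos"],o["q"],R.from_rotvec(o["tool_rot"]).as_matrix())
E
```

```text
t: 11.82
tool_pos: [0.6218, 0.1513, 0.1459]
tool_rot: [-2.071, -2.083, 0.284]
contact_force: [0.8, 0.4, 0.4]
opening: 0.0382
grip_force: 0.0
t: 12.82
tool_pos: [0.4846, 0.1508, 0.2692]
tool_rot: [-2.072, -2.087, 0.278]
contact_force: [0.6, 0.3, -0.0]
opening: 0.0003
grip_force: 0.0
[0.48460804 0.15089092 0.26926439] [ 0.1345981  -0.06968719  1.6526059   0.03525101  1.82209945  0.13182195] [[-6.92135353e-03  9.64877805e-01 -2.62607913e-01]
 [ 9.99975781e-01  6.87012071e-03 -1.11329055e-03]
 [ 7.29958717e-04 -2.62609258e-01 -9.64901987e-01]]
```

View pics/z4.png

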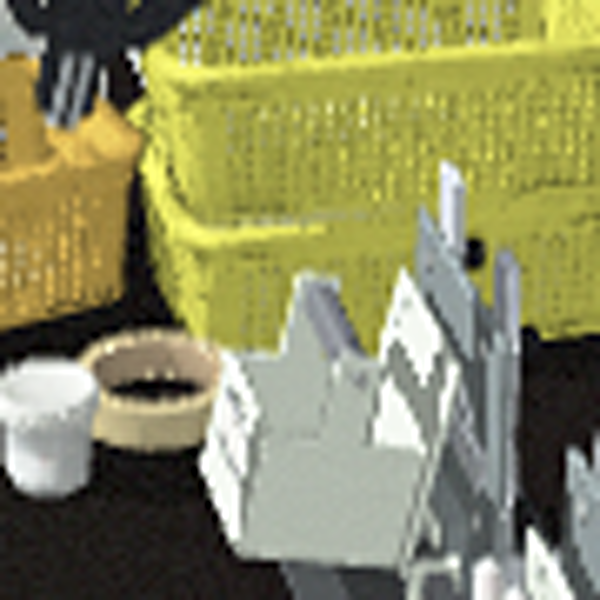

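The caddy hangs by its strip, front up and clear of the gripper. Now I'll tilt the tool with closed fingers forward and come to its lower front face.

```bash
python3 -m pendant '[[[0,0,0],[-0.1,0,0],0],[[0,0,0],[-0.12,0,0],0],[[0,0,0],[-0.12,0,0],0],[[0,0,0],[-0.12,0,0],0],[[0,0,0],[-0.12,0,0],0],[[0,0,0],[-0.12,0,0],0],[[0,0,0],[-0.115,0,0],0],[[0,0,0],[0,0,0],0],[[0,0,0],[0,0,0],0]]' 60
python3 -m pendant '[[[0,-8,18],[0,0,0],0],[[0,-13,29],[0,0,0],0],[[0,-15,33],[0,0,0],0],[[0,-15,33],[0,0,0],0],[[0,-13,29],[0,0,0],0],[[0,-11,24],[0,0,0],0],[[0,-8,17],[0,0,0],0],[[0,0,0],[0,0,0],0],[[0,0,0],[0,0,0],0],[[0,0,0],[0,0,0],0]]'
python3 -c "
from h import *
o=get_obs();print(o['q'],R.from_rotvec(o['tool_rot']).as_matrix().round(3))"
```

```text
t: 13.62
tool_pos: [0.4853, 0.1505, 0.2653]
tool_rot: [1.909, 1.922, 0.535]
contact_force: [-0.1, -0.2, 0.5]
opening: -0.0001
grip_force: 0.0
t: 14.45
tool_pos: [0.5124, 0.1509, 0.0688]
tool_rot: [1.908, 1.918, 0.539]
contact_force: [0.4, -0.8, -0.0]
opening: 0.0
grip_force: 0.0
[ 0.2054457  -0.3753684   2.31350063 -0.1662161   0.67162898  0.30220576] [[-0.005  0.854  0.52 ]
 [ 1.     0.004  0.003]
 [ 0.001  0.52  -0.854]]
```

```bash
python3 -m pendant '[[[0,6.8,4.2],[0,0,0],0],[[0,6.8,4.2],[0,0,0],0],[[0,6.8,4.2],[0,0,0],0],[[0,0,0],[0,0,0],0],[[0,0,0],[0,0,0],0]]'
for i in 1; do python3 -m pendant '[[[0,2.6,1.6],[0,0,0],0],[[0,2.6,1.6],[0,0,0],0],[[0,0,0],[0,0,0],0],[[0,0,0],[0,0,0],0]]'; done
python3 -m pendant '[[[0,2.6,1.6],[0,0,0],0],[[0,0,0],[0,0,0],0],[[0,0,0],[0,0,0],0]]'
python3 -m pendant '[[[0,2.6,1.6],[0,0,0],0],[[0,0,0],[0,0,0],0],[[0,0,0],[0,0,0],0]]'
```

```text
t: 14.87
tool_pos: [0.5348, 0.1508, 0.0667]
tool_rot: [1.908, 1.919, 0.537]
contact_force: [-0.2, -0.6, 0.1]
opening: -0.0004
grip_force: 0.0
t: 15.2
tool_pos: [0.54, 0.1508, 0.0659]
tool_rot: [1.909, 1.92, 0.536]
contact_force: [-0.4, 0.1, -0.3]
opening: 0.0001
grip_force: 0.0
t: 15.45
tool_pos: [0.5431, 0.1508, 0.066]
tool_rot: [1.909, 1.92, 0.537]
contact_force: [0.3, 0.2, 0.9]
opening: -0.0003
grip_force: 0.0
t: 15.7
tool_pos: [0.5463, 0.1509, 0.066]
tool_rot: [1.909, 1.92, 0.537]
contact_force: [0.3, 0.3, 0.2]
opening: -0.0001
grip_force: 0.0
```

```bash
for i in 1; do python3 -m pendant '[[[0,2.6,1.4],[0,0,0],0],[[0,0,0],[0,0,0],0],[[0,0,0],[0,0,0],0]]'; done
python3 -m pendant '[[[0,2.6,1.4],[0,0,0],0],[[0,0,0],[0,0,0],0],[[0,0,0],[0,0,0],0]]'
python3 -m pendant '[[[0,1.7,1],[0,0,0],0],[[0,0,0],[0,0,0],0],[[0,0,0],[0,0,0],0]]'
python3 -m pendant '[[[0,1.7,1],[0,0,0],0],[[0,0,0],[0,0,0],0],[[0,0,0],[0,0,0],0]]'
```

```text
t: 15.95
tool_pos: [0.5492, 0.1509, 0.0661]
tool_rot: [1.909, 1.92, 0.537]
contact_force: [-0.3, -0.2, -0.3]
opening: 0.0
grip_force: 0.0
t: 16.2
tool_pos: [0.5522, 0.1509, 0.0663]
tool_rot: [1.909, 1.92, 0.537]
contact_force: [-0.4, 0.7, 0.0]
opening: 0.0002
grip_force: 0.0
t: 16.45
tool_pos: [0.5541, 0.1509, 0.0663]
tool_rot: [1.908, 1.92, 0.537]
contact_force: [0.4, 0.3, 0.3]
opening: 0.0004
grip_force: 0.0
t: 16.7
tool_pos: [0.5561, 0.1509, 0.0663]
tool_rot: [1.909, 1.92, 0.537]
contact_force: [-0.4, 0.1, -0.3]
opening: -0.0
grip_force: 0.0
```

```bash
python3 -m pendant '[[[0,5,-10],[0,0,0],0],[[0,0,-2],[0,0,0],0],[[0,0,0],[0,0,0],0],[[0,0,0],[0,0,0],0]]'
python3 -m pendant '[[[0,1.7,1],[0,0,0],0],[[0,1.7,1],[0,0,0],0],[[0,0,0],[0,0,0],0],[[0,0,0],[0,0,0],0]]'
python3 -m pendant '[[[0,1.7,1],[0,0,0],0],[[0,0,0],[0,0,0],0],[[0,0,0],[0,0,0],0]]'
python3 -m pendant '[[[0,1.7,1],[0,0,0],0],[[0,0,0],[0,0,0],0],[[0,0,0],[0,0,0],0]]'
```

```text
t: 17.03
tool_pos: [0.5541, 0.1509, 0.0793]
tool_rot: [1.908, 1.92, 0.537]
contact_force: [0.3, 1.1, -0.4]
opening: -0.0004
grip_force: 0.0
t: 17.37
tool_pos: [0.5579, 0.1509, 0.0789]
tool_rot: [1.909, 1.92, 0.536]
contact_force: [0.0, 0.6, 0.2]
opening: -0.0001
grip_force: 0.0
t: 17.62
tool_pos: [0.56, 0.1509, 0.0792]
tool_rot: [1.909, 1.92, 0.536]
contact_force: [0.1, 0.1, 1.0]
opening: 0.0003
grip_force: 0.0
t: 17.87
tool_pos: [0.562, 0.151, 0.0793]
tool_rot: [1.909, 1.92, 0.537]
contact_force: [0.5, 0.7, 0.3]
opening: 0.0002
grip_force: 0.0
```

```bash
python3 -m pendant '[[[0,1.7,1],[0,0,0],0],[[0,0,0],[0,0,0],0],[[0,0,0],[0,0,0],0]]'
python3 -m pendant '[[[0,1.7,1],[0,0,0],0],[[0,0,0],[0,0,0],0],[[0,0,0],[0,0,0],0]]'
python3 -m pendant '[[[0,1.7,1],[0,0,0],0],[[0,0,0],[0,0,0],0],[[0,0,0],[0,0,0],0]]'
```

```text
t: 18.12
tool_pos: [0.564, 0.151, 0.0793]
tool_rot: [1.909, 1.92, 0.537]
contact_force: [0.7, -0.1, 0.4]
opening: -0.0002
grip_force: 0.0
t: 18.37
tool_pos: [0.566, 0.151, 0.0793]
tool_rot: [1.909, 1.92, 0.537]
contact_force: [-0.4, -0.6, 0.1]
opening: -0.0001
grip_force: 0.0
t: 18.62
tool_pos: [0.5679, 0.151, 0.0794]
tool_rot: [1.908, 1.92, 0.537]
contact_force: [0.3, 0.9, -0.3]
opening: 0.0001
grip_force: 0.0
```

Run:
```python
from h import *
m=optics.camera_model("side")
for n,u,v,y in(("boxFBnear",240,557,.1035),("boxFTnear?",262,430,.1035),("boxFBfar",203,465,.1995),("plateBnear",408,570,.0945),("plateTnear",458,368,.0945)):
  o,d=ray(m,240+u/6.667,110+v/6.667);print(n,o+d*(y-o[1])/d[1])
im=optics.get_image("side")[:,:,::-1];cv2.imwrite("pics/side5f.png",im);a=im[110:200,230:330]
cv2.imwrite("pics/z5.png",cv2.resize(a,(660,594),interpolation=cv2.INTER_CUBIC))
```

```text
boxFBnear [0.56636409 0.1035     0.06514321]
boxFTnear? [0.57838795 0.1035     0.1377361 ]
boxFBfar [0.56573438 0.1995     0.06424448]
plateBnear [0.65221874 0.0945     0.05103379]
plateTnear [0.67543179 0.0945     0.16567304]
```

The measured lower front edge is at x≈0.566, z≈0.065, so contact is imminent. Continuing with small steps.

```bash
python3 -m pendant '[[[0,1.7,1],[0,0,0],0],[[0,0,0],[0,0,0],0],[[0,0,0],[0,0,0],0]]'
python3 -m pendant '[[[0,1.7,1],[0,0,0],0],[[0,0,0],[0,0,0],0],[[0,0,0],[0,0,0],0]]'
python3 -m pendant '[[[0,1.7,1],[0,0,0],0],[[0,0,0],[0,0,0],0],[[0,0,0],[0,0,0],0]]'
```

```text
t: 18.92
tool_pos: [0.5699, 0.151, 0.0794]
tool_rot: [1.908, 1.92, 0.537]
contact_force: [-0.4, 0.6, 1.3]
opening: -0.0
grip_force: 0.0
t: 19.17
tool_pos: [0.5719, 0.151, 0.0794]
tool_rot: [1.909, 1.92, 0.537]
contact_force: [-0.8, -0.6, -0.1]
opening: -0.0002
grip_force: 0.0
t: 19.42
tool_pos: [0.5738, 0.151, 0.0794]
tool_rot: [1.909, 1.92, 0.536]
contact_force: [0.5, 0.2, -0.2]
opening: -0.0002
grip_force: 0.0
```

Run:
```python
from h import *
s=optics.get_image("side")[:,:,::-1];w=optics.get_image("wrist")[:,:,::-1]
cv2.imwrite("pics/z6.png",np.hstack([cv2.resize(s[110:200,250:330],(400,450),interpolation=cv2.INTER_CUBIC),cv2.resize(np.vstack([w,np.zeros((210,560,3),np.uint8)]),(400,450))]))
```

```text
(no output)
```

View pics/z6.png

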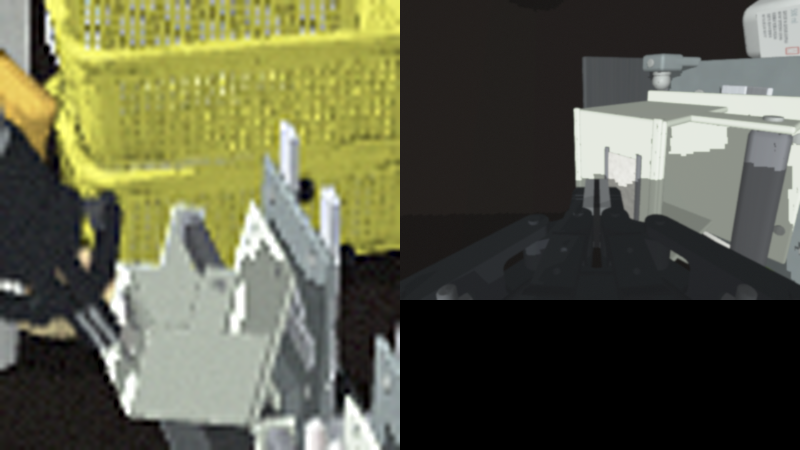

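The fingers are right at the middle of the front face, almost touching, and the caddy is unmoved with its lower front corner at (130,415). Keep pushing gently.

```bash
python3 -m pendant '[[[0,1.7,1],[0,0,0],0],[[0,0,0],[0,0,0],0],[[0,0,0],[0,0,0],0]]'
python3 -m pendant '[[[0,1.7,1],[0,0,0],0],[[0,0,0],[0,0,0],0],[[0,0,0],[0,0,0],0]]'
python3 -m pendant '[[[0,1.7,1],[0,0,0],0],[[0,0,0],[0,0,0],0],[[0,0,0],[0,0,0],0]]'
```

```text
t: 19.77
tool_pos: [0.5758, 0.1511, 0.0795]
tool_rot: [1.909, 1.92, 0.537]
contact_force: [0.7, -1.0, 0.5]
opening: 0.0
grip_force: 0.0
t: 20.02
tool_pos: [0.5778, 0.151, 0.0795]
tool_rot: [1.908, 1.92, 0.537]
contact_force: [0.4, -0.4, 0.0]
opening: 0.0002
grip_force: 0.0
t: 20.27
tool_pos: [0.5788, 0.1511, 0.0784]
tool_rot: [1.91, 1.921, 0.534]
contact_force: [-2.2, 0.1, 0.0]
opening: 0.0001
grip_force: 0.8
```

```bash
python3 -m pendant '[[[0,1.7,1],[0,0,0],0],[[0,0,0],[0,0,0],0],[[0,0,0],[0,0,0],0]]'
python3 -m pendant '[[[0,1.7,1],[0,0,0],0],[[0,0,0],[0,0,0],0],[[0,0,0],[0,0,0],0]]'
python3 -m pendant '[[[0,1.7,1],[0,0,0],0],[[0,0,0],[0,0,0],0],[[0,0,0],[0,0,0],0]]'
```

```text
t: 20.52
tool_pos: [0.5793, 0.1508, 0.0769]
tool_rot: [1.912, 1.923, 0.531]
contact_force: [-5.4, 0.5, -2.5]
opening: -0.0001
grip_force: 2.5
t: 20.77
tool_pos: [0.5798, 0.1507, 0.0753]
tool_rot: [1.914, 1.926, 0.527]
contact_force: [-7.7, 0.5, -1.7]
opening: 0.0002
grip_force: 3.5
t: 21.02
tool_pos: [0.5802, 0.1506, 0.0736]
tool_rot: [1.917, 1.928, 0.523]
contact_force: [-10.5, 0.8, -3.9]
opening: -0.0
grip_force: 4.7
```

```bash
python3 -m pendant '[[[0,2,0.5],[0,0,0],0],[[0,0,0],[0,0,0],0],[[0,0,0],[0,0,0],0]]'
python3 -m pendant '[[[0,2,0.5],[0,0,0],0],[[0,0,0],[0,0,0],0],[[0,0,0],[0,0,0],0]]'
python3 -m pendant '[[[0,2,0.5],[0,0,0],0],[[0,0,0],[0,0,0],0],[[0,0,0],[0,0,0],0]]'
```

```text
t: 21.27
tool_pos: [0.5805, 0.1506, 0.0725]
tool_rot: [1.919, 1.93, 0.519]
contact_force: [-13.6, 1.6, -5.1]
opening: 0.0002
grip_force: 6.2
t: 21.52
tool_pos: [0.5808, 0.1505, 0.0713]
tool_rot: [1.922, 1.933, 0.515]
contact_force: [-16.7, 1.5, -4.8]
opening: 0.0002
grip_force: 7.8
t: 21.77
tool_pos: [0.5811, 0.1505, 0.0702]
tool_rot: [1.924, 1.935, 0.511]
contact_force: [-19.7, 2.2, -5.9]
opening: 0.0001
grip_force: 9.4
```

```bash
python3 -m pendant '[[[0,1.7,1],[0,0,0],0],[[0,0,0],[0,0,0],0],[[0,0,0],[0,0,0],0]]'
python3 -m pendant '[[[0,1.7,1],[0,0,0],0],[[0,0,0],[0,0,0],0],[[0,0,0],[0,0,0],0]]'
python3 - <<'E'
from h import *
m=optics.camera_model("side")
a=cv2.imread("pics/side4f.png");b=optics.get_image("side")[:,:,::-1].copy();cv2.imwrite("pics/side7f.png",b)
g=[cv2.cvtColor(x,cv2.COLOR_BGR2GRAY) for x in(a,b)]
y0=lambda u,v:(240+u/6.667,110+v/6.667)
P=np.float32([y0(*p) for p in((240,557),(408,565),(350,372),(458,368),(250,370),(300,280),(420,225),(490,500))]).reshape(-1,1,2)
Q,st,er=cv2.calcOpticalFlowPyrLK(g[0],g[1],P,None,winSize=(11,11))
for p,q,s,e in zip(P,Q,st,er):print(p[0],(q-p)[0].round(2),s,e)
E
```

```text
t: 22.02
tool_pos: [0.5815, 0.1504, 0.0685]
tool_rot: [1.927, 1.937, 0.507]
contact_force: [-21.2, 4.1, -8.2]
opening: 0.0
grip_force: 10.5
t: 22.27
tool_pos: [0.5819, 0.1503, 0.0669]
tool_rot: [1.929, 1.939, 0.503]
contact_force: [-24.3, 2.4, -8.9]
opening: -0.0
grip_force: 11.7
[275.9982  193.54582] [2.42 3.21] [1] [10.767562]
[301.19693 194.74576] [0.16 0.52] [1] [27.013947]
[292.49738 165.79721] [-0.04  2.73] [1] [17.481663]
[308.69656 165.19724] [-3.7  -5.26] [1] [29.28125]
[277.49814 165.49722] [ 7.7  23.48] [1] [22.472881]
[284.99774 151.9979 ] [13.79  7.11] [1] [27.530993]
[302.99686 143.7483 ] [ 0.01 -0.02] [1] [1.5857438]
[313.49634 184.99625] [ 0.02 -0.27] [1] [7.6805267]
```

The front corner has rotated down about halfway, and my fingertip's friction (Fz −9 N) is holding the face up. I'll lower the commanded height so the tip moves down with it.

```bash
python3 -m pendant '[[[0,-2.6,4.3],[0,0,0],0],[[0,-2.6,4.3],[0,0,0],0],[[0,0,0],[0,0,0],0]]'
python3 -m pendant '[[[0,-2.6,4.3],[0,0,0],0],[[0,0,0],[0,0,0],0],[[0,0,0],[0,0,0],0]]'
python3 -m pendant '[[[0,-2.6,4.3],[0,0,0],0],[[0,0,0],[0,0,0],0],[[0,0,0],[0,0,0],0]]'
```

```text
t: 22.57
tool_pos: [0.5841, 0.1503, 0.0588]
tool_rot: [1.925, 1.936, 0.509]
contact_force: [-18.5, 2.4, -7.5]
opening: 0.0005
grip_force: 9.3
t: 22.82
tool_pos: [0.5851, 0.1504, 0.0555]
tool_rot: [1.923, 1.935, 0.511]
contact_force: [-19.4, 2.3, -6.2]
opening: -0.0001
grip_force: 9.3
t: 23.07
tool_pos: [0.5858, 0.1506, 0.0545]
tool_rot: [1.922, 1.934, 0.512]
contact_force: [-48.3, -1.6, 23.2]
opening: -0.0003
grip_force: 24.1
```

```bash
python3 -m pendant '[[[0,-6,0],[0,0,0],0],[[0,-4,0],[0,0,0],0],[[0,0,0],[0,0,0],0]]'
python3 - <<'E'
from h import *
m=optics.camera_model("side")
b=optics.get_image("side")[:,:,::-1].copy();cv2.imwrite("pics/side8f.png",b)
a=cv2.imread("pics/side7f.png");c=cv2.imread("pics/side4f.png")
g=lambda x:cv2.cvtColor(x,cv2.COLOR_BGR2GRAY)
# match corner template patches
for n,im,(u,v) in(("from7",a,(278,197)),("from4",c,(276,193)),("plateTop from4",c,(308,165)),("plateTop from7",a,(308,167)),("bar",c,(287,153))):
  t=g(im)[v-7:v+8,u-7:u+8];r=cv2.matchTemplate(g(b)[v-22:v+23,u-22:u+23],t,cv2.TM_CCOEFF_NORMED);_,s,_,l=cv2.minMaxLoc(r);print(n,(u,v),np.array(l)-15,round(s,2))
def proj(P):
    T=np.array(m["cam_to_world"]);p=T[:3,:3].T@(np.array(P)-T[:3,3]);return m["cx"]-m["fx"]*p[0]/p[2],m["cy"]+m["fy"]*p[1]/p[2]
for P in((-.045,-.048,0),(.045,-.057,.12),(-.045,-.048,.07)):print("home pred",np.round(proj(np.array(P)+[.67-.045,.1515,.055-.013]),1))
E
```

```text
t: 23.32
tool_pos: [0.5853, 0.151, 0.0548]
tool_rot: [1.91, 1.922, 0.534]
contact_force: [-5.4, 0.6, -2.2]
opening: -0.0
grip_force: 2.6
from7 (278, 197) [2 2] 0.98
from4 (276, 193) [4 5] 0.93
plateTop from4 (308, 165) [10  4] 0.64
plateTop from7 (308, 167) [0 3] 0.61
bar (287, 153) [14  3] 0.53
home pred [280.  198.8]
home pred [307.1 166.4]
home pred [279.8 181.2]
```

The corner moved to (280,198.5), matching the predicted home pixel, so it snapped in. Now I'll retreat and verify.

```bash
python3 -m pendant '[[[0,-5,-3],[0,0,0],0],[[0,-10,-6],[0,0,0],0],[[0,-17,-10],[0,0,0],0],[[0,-17,-14],[0,0,0],0],[[0,-17,-20],[0,0,0],0],[[0,-17,-20],[0,0,0],0],[[0,-17,-20],[0,0,0],0],[[0,-8,-10],[0,0,0],0],[[0,0,0],[0,0,0],0],[[0,0,0],[0,0,0],0],[[0,0,0],[0,0,0],0]]'
python3 - <<'E'
from h import *
mt,m=optics.camera_model("top"),optics.camera_model("side")
b=optics.get_image("side")[:,:,::-1].copy();t=optics.get_image("top")[:,:,::-1].copy()
cv2.imwrite("pics/side9f.png",b);cv2.imwrite("pics/top9f.png",t)
g=lambda x:cv2.cvtColor(x,cv2.COLOR_BGR2GRAY)
c=cv2.imread("pics/side8f.png")
for u,v in((280,198),):
  T=g(c)[v-7:v+8,u-7:u+8];r=cv2.matchTemplate(g(b)[v-22:v+23,u-22:u+23],T,cv2.TM_CCOEFF_NORMED);_,s,_,l=cv2.minMaxLoc(r);print("shift since push",np.array(l)-15,round(s,2))
# the full-stand caddy in side0: compare with home caddy's outline angles via near box face mask
hsv=cv2.cvtColor(b,cv2.COLOR_BGR2HSV)
# side-face: bottom edge & front edge of near side
for n,(u,v) in(("hung",(292,190)),("fixed",(314,235))):
  px=b[v,u].astype(int);mk=np.zeros((422,562),np.uint8)
  im=b.copy();cv2.floodFill(im,mk,(u,v),(0,0,255),(9,9,9),(9,9,9),4|cv2.FLOODFILL_FIXED_RANGE)
  k=mk[1:-1,1:-1];ys,xs=np.nonzero(k);print(n,px,len(xs),xs.min(),xs.max(),ys.min(),ys.max())
  cols=range(xs.min()+4,xs.max()-4);bot=np.array([ys[xs==q].max() for q in cols]);p=np.polyfit(list(cols),bot,1);print(" bottom slope",p,"res",np.abs(np.polyval(p,list(cols))-bot).max())
def proj(P):
    T=np.array(m["cam_to_world"]);p=T[:3,:3].T@(np.array(P)-T[:3,3]);return np.array((m["cx"]-m["fx"]*p[0]/p[2],m["cy"]+m["fy"]*p[1]/p[2]))
for th in(0,.05,.1,.24):
  Rm=R.from_euler('y',th);o=np.array([.687,.1515,.125]);f=lambda P:proj(o+Rm.apply(np.array(P)-[.06275,0,.0833]))
  A,B=f((-.045,-.048,0)),f((.04,-.048,0));print(th,A.round(1),B.round(1),((B-A)[1]/(B-A)[0]).round(3))
print(get_obs()["contact_force"])
E
```

```text
t: 24.28
tool_pos: [0.4423, 0.1503, 0.0892]
tool_rot: [1.908, 1.919, 0.539]
contact_force: [-0.1, -0.7, -0.4]
opening: 0.0003
grip_force: 0.0
shift since push [0 0] 0.96
hung [171 181 173] 602 276 304 156 198
 bottom slope [-1.58646617e-01  2.42178195e+02] res 1.1947368421053284
fixed [172 183 175] 575 300 328 211 245
 bottom slope [-1.99248120e-01  3.05114286e+02] res 0.9488721804511044
0 [279.8 198.9] [303.9 196. ] -0.121
0.05 [278.6 197.7] [302.7 195.8] -0.077
0.1 [277.5 196.4] [301.6 195.6] -0.033
0.24 [274.9 192.5] [298.5 194.7] 0.093
[ 0.53874055 -0.15457222 -0.47363213]
```

```bash
python3 -c "
from station import ctrl
print(ctrl.finish_job())"
```

```text
the job is handed in; nothing more can be done
None
```

The loose caddy now hangs by its strip on the empty stand. Its foot is pushed in and snapped home, upright, and the job is handed in at about 24 s, with one push peaking near 48 N. I never moved toward the cup, carton or wash bottle, but I did not measure them again at the end.

- **Home position:** after I backed the arm off, the side camera showed the caddy's lower front corner within a pixel of where it should sit when home. It had not moved since the push, and its bottom edge looked upright. I confirmed this by measurement, as I had used all 10 picture views.
- **Force:** the push took about 20–25 N because fingertip friction was holding the front up. The wrist reading then jumped to about 48 N, apparently as the caddy hit its stop, and I backed off at once. It was the closed fingertips pressing, not the arm or gripper body, but it was firmer than the light touch you asked for.

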